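# Unlock the stock crate and hold its sprung gate open

### The job

Open the small wooden crate so that a colleague can take the candles out: squeeze the safety catch on its side rail between two fingers first, then squeeze the bolt catch on its front rail in the same way, so that both let go. Then swing the gate out by its upright steel post, past the click and wide open, nearly to its stop. Finish while holding the gate there by the post, at rest: do not let go, its spring would close it; leave the grey dish, the glass votive and the jar candle next to the crate undisturbed.

Things in the scene. Friction and masses are not known exactly. Their poses are not given: they have to be found in the camera images.
- crate: fixed slatted wooden crate 140 (x) x 180 (y) mm, rails' top 130 mm high; origin at the centre of its underside; -x is its front with the gate, which covers it from y -71 to +75 mm. A two-lug steel squeeze catch stands on the -y side rail and another on the front rail; nothing on the crate is higher than 175 mm
- side_squeeze (a point): where to centre the two fingers, closing along the crate's x, to squeeze the side (safety) catch: 15 mm in front (-x) of the outer face of its fixed lug, at crate [-11, -77, 157] mm. Before the squeeze the outer face of the sliding lug is 29 mm in front of this point. Both lugs are 12 mm thick, 24 mm across, tops at 172 mm; rail and a flat bolt below reach 139 mm
- front_squeeze (a point): where to centre the two fingers, closing along the crate's y, to squeeze the front (bolt) catch: 15 mm to the +y side of the outer face of its fixed lug, at crate [-57, -25, 157] mm. Before the squeeze the outer face of the sliding lug is 29 mm to the +y side of this point. Lugs as on the side catch
- side_post: the fixed rear lug of the side catch; its origin is the crate's origin, the lug's centre is at crate [-2, -77] mm
- front_post: the fixed -y lug of the front catch; its origin is the crate's origin, the lug's centre is at crate [-57, -34] mm
- side_catch (a joint): slide of the side catch's sliding lug towards its fixed lug (crate +x), m, 0 = locked to 0.018; needs about 4 N, stays where it is left by friction; free of the front bolt from 0.010 (a squeeze centred at the point gives 0.014; a firm grip carries it on to its stop). While it is locked its nose stops the front catch after 4 mm
- front_catch (a joint): slide of the front catch's sliding lug towards its fixed lug (crate -y), m, 0 = locked to 0.018; needs about 4 N, stays where it is left by friction; its hook lets the gate go from 0.009
- gate_post: upright round steel post, 16 mm in diameter, from 105 to 175 mm high, the gate's handle; it stands 38 mm in front of the gate's middle plane and 115 mm from the hinge axis along the gate; origin on its axis at table height, its axes turn with the gate (x across the gate, y along it towards the hinge)
- post_grip (a point): point on the post's axis, 155 mm high, to hold it; the gate's panel ends at 122 mm, its front face 32 mm behind this axis
- gate_hinge (a point): point on the gate's upright hinge axis, 155 mm high, fixed to the crate at [-79, 75] mm
- gate (a joint): gate angle, rad: 0 shut, 1.4 at its stop; seen from above it opens clockwise about the hinge, the post swinging out in front of the crate. A spring closes it (about 1 N at the post when shut, 5 N wide open) and a detent between about 0.55 and 0.95 rad adds up to 3 N; let go, it springs shut
- dish: loose grey stoneware dish 87x111x52 mm, origin at its underside; leave alone
- votive: loose glass votive, 64 mm wide, 71 mm high, origin at its underside; leave alone
- candle_jar: loose candle jar with wooden lid, 66 mm wide, 91 mm high, origin at its underside; leave alone

How it is judged:
By the outcome, as a careful person would: the job done as asked, in the order asked, and still so for the second after the job is handed in, while the arm keeps its last pose, push and grip.
It also fails if it takes over 54 s, if anything falls off the work surface, if the arm or the gripper's body presses on something with over 40 N, if the wrist force passes 120 N, or if a joint passes its speed limit or range.

### The arm

A 6-joint arm with a two-finger parallel gripper is mounted at the origin on a cart in front of the work surface, level with it; the furniture and walls round the work are solid. World frame = base frame: x ahead of the robot, y to its left, z up, the work surface at z = 0. Lengths are in mm, angles in rad, forces in N, time in s.
With the tool pointing down it reaches from about 325 to 875 mm from the base axis. Payload 4.4 kg.
Tool frame: the origin (TCP) lies on the centre line of the jaws, within the pads' length; the fingertips stand ahead of it and the grasp point (between the pads) lies 6 mm ahead of it (ctrl.tcp_to_tips is the z of the fingertips in the tool frame, in mm); z points along the fingers, y is the line along which they close (so a half turn about z gives the same grasp; the last joint's range is limited). The gripper opens to 85 mm and grips with 20 to 120 N. Pads are 22 mm wide; open, the fingers measure 114 mm over their backs; the gripper's body (76 mm by 85 mm) begins 54 mm behind the grasp point. The pads swing forward as they close: fully open they stand 13 mm farther back than shut.
Start: joints at [0.966, 0.207, 1.542, -0, 1.393, -0.15], TCP at [252.597, 516.548, 256.282] pointing down, gripper open.
Joint ranges: [-2.73, 2.73], [-0.86, 2.22], [0.23, 2.46], [-1.11, 4.25], [0.08, 2.63], [-2.82, 2.82]. Speed limits (rad/s): [2.79, 2.79, 3.14, 3.14, 3.14, 3.14].

### API

Orientations are given as a 3x3 rotation matrix whose columns are the frame's x, y, z axes.
In Python, from plant import ctrl, sensors, optics gives the robot as it stands. Calls block until the motion is done:
- ctrl.move_ptp(position, orientation): joint-space move of the TCP to a pose.
- ctrl.move_l(position, rot=None, vel=150, threshold=None): straight line of the TCP; rot=None keeps the orientation; vel is the mean speed in mm/s. With threshold (N) it stops when the force on the tool has changed by that much, and returns True; else False.
- ctrl.set_joints(angles): joint-space move.
- ctrl.gripper_to(opening, force=None): finger opening in mm; force is the grip in N (None keeps the last); returns when the fingers have stopped.
- ctrl.hold(seconds).
- ctrl.solve_ik(position, orientation): joint angles nearest the present ones, or None.
- sensors.read_state(): the state.
- optics.grab_frame(name): name is "side" or "top"; returns (picture, depth): 480x640x3 uint8, red, green, blue; 480x640 float32, mm along the optical axis (not along the pixel's ray), 0 where there is no reading.
- optics.camera_params(name): a dict with "mtx" (3x3 intrinsics, pixels), "k1" (the pictures are not rectified: a ray, as slopes to the right and down, at radius r is drawn at 1 + k1 r^2 times it, then the intrinsics apply), "R" (3x3) and "t" (3): a world point X has camera coordinates R X + t. Camera axes: x right, y down, z forward; pixel columns grow to the right and rows downward; lengths in mm; the calibration is good to about 2 mm. A picture is of the moment at which its call begins. camera_params takes no time and is no camera call.
A pose or a line that the arm cannot do raises ctrl.MotionError and nothing moves.
- ctrl.finish_job(): hands the job in; it is judged then, once.
The state is a dict: "t": time; "q": joint angles; "qvel": joint speeds; "tau": joint torques, N m; "eef_pos": TCP position; "eef_rot": TCP orientation; "force": force on the tool from outside, world axes, zero at the start; "wrist_torque": the same for the moment, N m; "grip_width": finger opening in mm; "grasp_force": force on a finger pad.
Only numpy, scipy, OpenCV 4.12 (cv2) and the standard library are available. Lean on these libraries where they do the work, as an engineer would, in place of code of your own. Each camera call takes 0.05 s, during which the arm holds its last target. There are 200 camera calls.

## Working session

There is one attempt and no reset: what is moved stays moved. The work goes in short steps, each a Python script; the robot and the scene stay as the last script left them, time stands still between calls to the robot, and variables do not carry over. Pictures are saved under pics/ and viewed, at most 10 in all, crops included, and the job is handed in when it is done.

```bash
ls; mkdir -p pics
python3 - <<'E'
from plant import ctrl,sensors,optics
import cv2,numpy as np
for n in("side","top"):
    p,d=optics.grab_frame(n); cv2.imwrite(f"pics/{n}0.png",p[:,:,::-1]); np.save(f"pics/{n}0.npy",d); np.save(f"pics/{n}0rgb.npy",p)
    print(n,optics.camera_params(n))
print(ctrl.tcp_to_tips, sensors.read_state())
E
```

```text
pics
side {'mtx': array([[567.84889454,   0.        , 314.01973537],
       [  0.        , 567.84889454, 238.20088977],
       [  0.        ,   0.        ,   1.        ]]), 'k1': -0.02583323699561518, 'R': array([[-0.53332231,  0.84583243, -0.01161067],
       [ 0.70132781,  0.43445014, -0.56514811],
       [-0.47297635, -0.30954899, -0.82490775]]), 't': array([ 113.69598037, -389.58101418, 1447.95647253])}
top {'mtx': array([[437.35404932,   0.        , 318.09397353],
       [  0.        , 437.35404932, 236.94384151],
       [  0.        ,   0.        ,   1.        ]]), 'k1': -0.1080209541252274, 'R': array([[ 0.01288795, -0.99972059, -0.0198151 ],
       [-0.99491352, -0.01084099, -0.10014766],
       [ 0.09990486,  0.02100501, -0.99477526]]), 't': array([211.54525081, 549.26687096, 908.74334349])}
25.0 {'t': 0.1, 'q': array([ 9.65522304e-01,  2.07385319e-01,  1.54281218e+00,  1.22561416e-05,
        1.39353020e+00, -1.50523885e-01]), 'qvel': array([ 0.00075006,  0.00062012, -0.00276217,  0.00022498,  0.00157646,
       -0.00079162]), 'tau': array([-8.45166614e-04, -3.84099698e+01, -2.92546910e+01, -2.39494002e-04,
        4.95046595e-03,  5.97779575e-06]), 'eef_pos': array([252.21302218, 516.02182099, 255.21262811]), 'eef_rot': array([[-8.98369647e-01,  4.39238520e-01, -1.22473342e-03],
       [ 4.39240102e-01,  8.98368006e-01, -1.74888011e-03],
       [ 3.32085815e-04, -2.10909284e-03, -9.99997721e-01]]), 'force': array([-0.16696377,  0.22973321,  0.02147211]), 'wrist_torque': array([ 0.01174416, -0.02192715,  0.03113041]), 'grasp_force': 0.0, 'grip_width': 85.68154255388463}
```

View pics/top0.png

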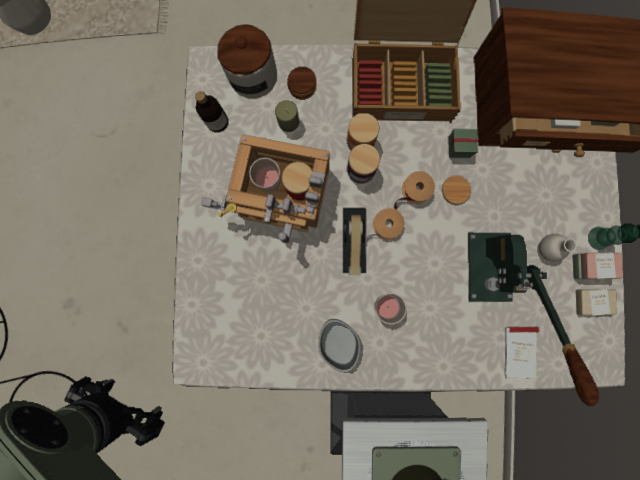

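View pics/side0.png

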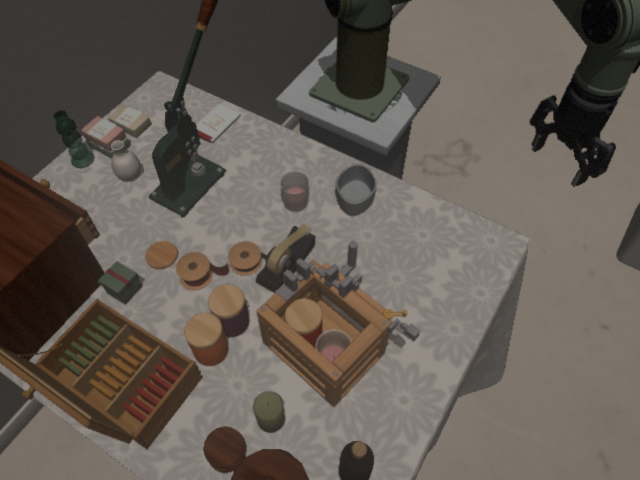

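The top view shows the crate around (280,182) with its front facing the robot (image down) and the dish at (341,345). The votive is at (390,310) and the jars are at (364,140-160). In the side view the crate is around (325,335), with the post at (352,255). Next I zoom in on both.

```bash
cat > h.py <<'E'
import numpy as np, cv2
from plant import ctrl,sensors,optics
def rays(n,uv):
    c=optics.camera_params(n);K=c['mtx'];uv=np.atleast_2d(np.asarray(uv,float))
    s=cv2.undistortPoints(uv.reshape(-1,1,2),K,np.array([c['k1'],0,0,0.])).reshape(-1,2)
    D=np.c_[s,np.ones(len(s))]
    return -c['R'].T@c['t'], D@c['R'], c
def onplane(n,uv,z):
    o,d,_=rays(n,uv); return o+d*((z-o[2])/d[:,2])[:,None]
def cloud(n,d):
    v,u=np.mgrid[0:480,0:640]; o,r,_=rays(n,np.c_[u.ravel(),v.ravel()])
    return (o+r*d.reshape(-1,1)).reshape(480,640,3)   # r has unit depth along optical axis
def proj(n,X):
    c=optics.camera_params(n)
    return cv2.projectPoints(np.asarray(X,float).reshape(-1,1,3),cv2.Rodrigues(c['R'])[0],c['t'],c['mtx'],np.array([c['k1'],0,0,0.]))[0].reshape(-1,2)
E
python3 - <<'E'
from h import *
a=cv2.imread('pics/top0.png')[125:275,190:340]; b=cv2.imread('pics/side0.png')[225:405,240:430]
a=cv2.resize(a,(400,400),interpolation=cv2.INTER_CUBIC); b=cv2.resize(b,(400,400*180//190),interpolation=cv2.INTER_CUBIC)
o=np.zeros((400,800,3),np.uint8); o[:,:400]=a; o[:b.shape[0],400:]=b; cv2.imwrite('pics/z0.png',o)
P=cloud('top',np.load('pics/top0.npy'));rgb=np.load('pics/top0rgb.npy')
hsv=cv2.cvtColor(rgb,cv2.COLOR_RGB2HSV)
m=np.zeros((480,640),bool); m[125:250,200:335]=1
Q=P[m];H=hsv[m]
for lo,hi in((120,136),(136,145),(150,165),(165,180)):
    k=(Q[:,2]>lo)&(Q[:,2]<hi); print(lo,hi,k.sum(),Q[k].min(0),Q[k].max(0))
k=(Q[:,2]>124)&(Q[:,2]<135)&(H[:,1]>70)
print(cv2.minAreaRect(Q[k][:,:2].astype(np.float32)), np.median(Q[k][:,2]))
k=(P[:,:,2]>163)&(P[:,:,2]<182)&m
n,l,s,c=cv2.connectedComponentsWithStats(k.astype(np.uint8),connectivity=4)
for i in range(1,n):
    if s[i,4]>5:
        X=P[l==i]; print(s[i],c[i].round(1),np.median(X,0).round(1),X.min(0).round(),X.max(0).round())
E
```

```text
120 136 3425 [526.96877795 196.63309089 120.00528115] [741.2896087  445.57155241 135.95228308]
136 145 246 [526.97445017 209.51369601 136.03115269] [638.6341521  442.37333539 144.84656549]
150 165 108 [527.02526578 209.36114637 150.00568091] [639.17624115 316.11076639 164.93269473]
165 180 394 [527.66805917 211.0038308  165.21968006] [644.4582686  312.17585409 177.00813205]
((642.241943359375, 303.88311767578125), (188.7880859375, 169.67372131347656), 78.66490173339844) 129.19453382759968
[309 177  13   8  89] [315.1 180.6] [636.5 222.2 170.6] [631. 211. 164.] [644. 233. 174.]
[306 192  13   8  88] [311.9 195.4] [609.6 227.3 170.6] [603. 216. 164.] [616. 239. 176.]
[266 195   9  13  86] [269.6 200.9] [598.1 305.  170.7] [587. 298. 164.] [610. 312. 175.]
[283 198   8  13  88] [286.5 203.8] [593.  274.1 170.6] [583. 268. 163.] [604. 281. 174.]
[278 232  10   8  61] [282.4 235.5] [534.3 280.4 173.9] [528. 272. 164.] [541. 288. 177.]
```

View pics/z0.png

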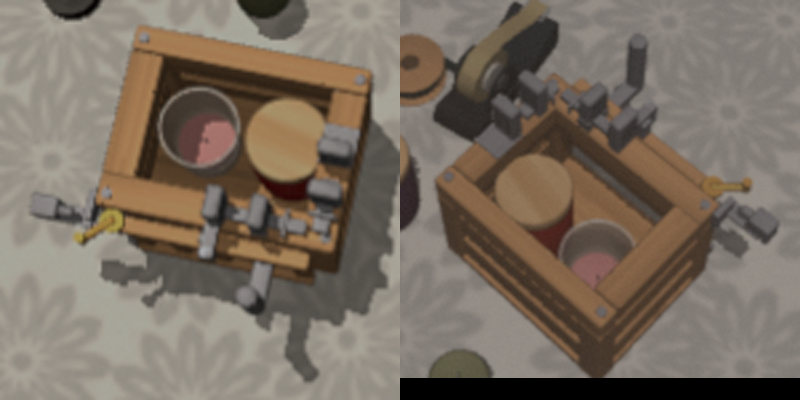

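The zoom shows the side lugs at crop (337,145) and (322,190), the front lugs at (213,203) and (260,212), and the post at (255,285). I fit the crate pose from these five points and check it against both views.

```bash
cat >> h.py <<'E'
def fit2(A,B):
    A=np.asarray(A,float);B=np.asarray(B,float);a=A.mean(0);b=B.mean(0);H=(A-a).T@(B-b)
    th=np.arctan2(H[0,1]-H[1,0],H[0,0]+H[1,1]);R=np.array([[np.cos(th),-np.sin(th)],[np.sin(th),np.cos(th)]])
    t=b-R@a; return th,R,t,np.linalg.norm((A@R.T+t)-B,axis=1)
C=[[-2,-77],[-34,-77],[-57,-2],[-57,-34],[-117,-40]]
E
python3 - <<'E'
from h import *
P=cloud('top',np.load('pics/top0.npy'))
m=np.zeros((480,640),bool); m[125:250,200:335]=1
def run(lo,hi):
    k=((P[:,:,2]>lo)&(P[:,:,2]<hi)&m).astype(np.uint8)
    n,l,s,c=cv2.connectedComponentsWithStats(k,connectivity=4); c=[(c[i],s[i,4],np.median(P[l==i],0)) for i in range(1,n) if s[i,4]>15]
    print([ (x[0].round(1),x[1],x[2].round(0)) for x in c])
    return c
c=run(168.5,182)
g=[[315,180],[312,195],[269,201],[286,204],[282,235]]
uv=np.array([min(c,key=lambda x:np.linalg.norm(x[0]-q))[0] for q in g])
for name,B in(("plane",np.array([onplane('top',u,h)[0,:2] for u,h in zip(uv,[172]*4+[175])])),):
    th,R,t,e=fit2(C,B); print(name,B.round(1),'th',th,'t',t,'err',e.round(1))
print('cam',rays('top',[0,0])[0],rays('side',[0,0])[0])
# overlay prediction
pts=[(-2,-77,172),(-34,-77,172),(-57,-2,172),(-57,-34,172),(-117,-40,175),(-70,-90,130),(70,-90,130),(70,90,130),(-70,90,130)]
W=np.array([[*(R@np.array(p[:2])+t),p[2]] for p in pts])
out=[]
for n,(r0,c0,sz) in(("top",(125,190,150)),("side",(225,240,190))):
    im=cv2.imread(f'pics/{n}0.png')[r0:r0+sz,c0:c0+sz]; f=400/sz; im=cv2.resize(im,(400,400),interpolation=cv2.INTER_CUBIC)
    for u in proj(n,W): cv2.drawMarker(im,tuple(int(x) for x in ((u-[c0,r0]+.5)*f)),(0,255,0),0,8,1)
    out.append(im)
cv2.imwrite('pics/z1.png',np.hstack(out))
# obstacles
for n,u in(('dish',(341,345)),('votive',(390,310))): print(n,onplane('top',u,40))
E
```

```text
[(array([315.3, 180.1]), np.int32(73), array([638., 222., 171.])), (array([311.7, 195. ]), np.int32(77), array([610., 227., 171.])), (array([269.3, 200.8]), np.int32(76), array([598., 306., 171.])), (array([286.3, 203.4]), np.int32(75), array([594., 275., 171.])), (array([282.3, 235.4]), np.int32(57), array([535., 280., 174.]))]
plane [[637.8 221.6]
 [609.8 227.8]
 [598.4 305.8]
 [593.8 274.3]
 [534.3 280.1]] th -0.18921190326389822 t [655.9310837  297.04332792] err [1.7 1.8 1.1 0.2 0.8]
cam [452.9587796  198.35257539 963.19497135] [1018.70976112  521.29923314  975.57963336]
dish [[320.04576868 167.22160228  40.        ]]
votive [[393.68630222  65.38302631  40.        ]]
```

View pics/z1.png

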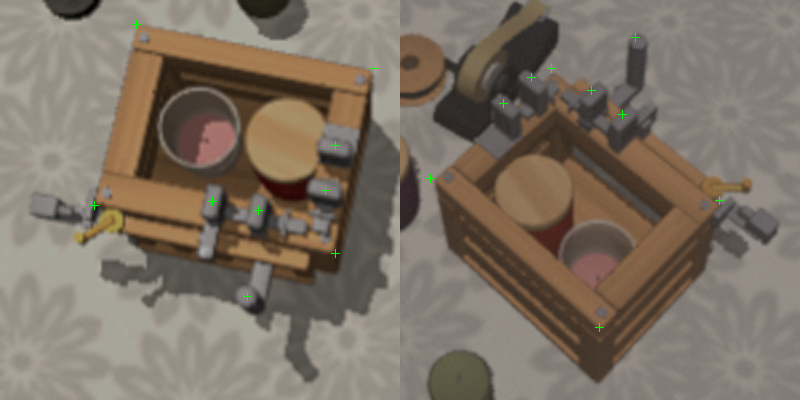

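The fit is consistent: residuals are within 2 mm and the heights are 171 and 174 mm against a true 172 and 175. The markers lie on the lugs and the post in both views. I go straight to the side squeeze.

```bash
cat >> h.py <<'E'
TH=-0.1892; T=np.array([655.9,297.0]); RC=np.array([[np.cos(TH),-np.sin(TH)],[np.sin(TH),np.cos(TH)]])
def w(x,y): return RC@np.array([x,y])+T
def rot(a):  # closing line (tool y) at world yaw a, tool down
    y=np.array([np.cos(a),np.sin(a),0]);z=np.array([0,0,-1.]);return np.c_[np.cross(y,z),y,z]
def at(p,zg): return np.array([p[0],p[1],zg+6])   # grasp point at height zg
def best(p,a):  # yaw a or a+pi, whichever keeps the last joint nearer 0
    o=[(abs(q[5]),r) for r in(rot(a),rot(a+np.pi)) if (q:=ctrl.solve_ik(p,r)) is not None]
    return min(o,key=lambda x:x[0])[1]
def st(tag):
    s=sensors.read_state();print(tag,'t %.1f'%s['t'],'pos',s['eef_pos'].round(1),'F',s['force'].round(1),'w %.1f g %.1f'%(s['grip_width'],s['grasp_force']),'q6 %.2f'%s['q'][5])
def snap(n,name,box):
    p,d=optics.grab_frame(n);r,c,h=box;im=p[r:r+h,c:c+h,::-1];cv2.imwrite(name,cv2.resize(im,(400,400),interpolation=cv2.INTER_CUBIC));return p,d
E
python3 - <<'E'
from h import *
p=w(-11,-77);r=best(at(p,250),TH)
ctrl.move_ptp(at(p,260),r); st('above')
hit=ctrl.move_l(at(p,164),vel=90,threshold=12); st('down %s'%hit)
if not hit:
    ctrl.gripper_to(50,force=25); st('50')
    ctrl.gripper_to(24,force=25); st('sq')
    snap('side','pics/s1.png',(225,240,190))
E
```

```text
above t 1.8 pos [629.9 224.7 266. ] F [-1.  -0.  -0.6] w 85.7 g 0.0 q6 0.40
down False t 3.1 pos [631.3 223.6 171.1] F [ 0.7  0.4 -0.9] w 85.1 g 0.0 q6 0.40
50 t 3.5 pos [630.  223.7 170.2] F [-4.   0.7  3.4] w 49.4 g 1.8 q6 0.40
sq t 3.9 pos [632.6 223.2 170.6] F [5.4 0.6 0.2] w 24.9 g 27.3 q6 0.40
```

The span is 25–26 mm with 27 N on the pads, so the side catch is at its stop. Next is the front catch.

Run:
```python
from h import *
s=sensors.read_state()['eef_pos']
ctrl.gripper_to(85); st('rel')
ctrl.move_l([s[0],s[1],266],vel=120)
p=w(-57,-25);r=best(at(p,250),TH+np.pi/2)
ctrl.move_ptp(at(p,260),r); st('above')
hit=ctrl.move_l(at(p,164),vel=90,threshold=12); st('down %s'%hit)
if not hit:
    ctrl.gripper_to(50,force=25); st('50')
    ctrl.gripper_to(24,force=25); st('sq')
    s=sensors.read_state()['eef_pos']
    ctrl.gripper_to(85); st('rel'); ctrl.move_l([s[0],s[1],270],vel=120); st('up')
    # gate swing feasibility
    h=w(-79,75);a0=TH
    for base in(TH,TH+np.pi):
        for a in(0,.7,1.36):
            c,sn=np.cos(a),np.sin(a);v=np.array([-38*c-115*sn,38*sn-115*c]);q=ctrl.solve_ik(at(h+RC@v,158),rot(base-a));print(base,a,(h+RC@v).round(),None if q is None else np.round(q,2))
a=snap('top','pics/t2.png',(125,190,150)); snap('side','pics/s2.png',(225,240,190))
cv2.imwrite('pics/z2.png',np.hstack([cv2.imread('pics/t2.png'),cv2.imread('pics/s2.png')]))
```

```text
rel t 4.5 pos [630.6 223.5 170. ] F [ 0.1 -0.2  0.3] w 85.1 g 0.0 q6 0.40
above t 6.8 pos [595.1 283.  265.5] F [ 0.5  1.2 -0. ] w 84.7 g 0.0 q6 -1.07
down False t 8.0 pos [595.9 283.4 171.1] F [-0.9  0.4  0.8] w 85.2 g 0.0 q6 -1.07
50 t 8.4 pos [595.9 284.4 171.3] F [1.4 4.1 3.5] w 50.1 g 2.0 q6 -1.07
sq t 8.8 pos [595.4 281.4 171.4] F [-1.4 -2.2  8.5] w 24.9 g 26.4 q6 -1.07
rel t 9.4 pos [595.1 283.1 169.8] F [ 0.3 -0.1  0.1] w 85.0 g 0.0 q6 -1.07
up t 10.4 pos [594.8 281.2 268.8] F [-0.5 -0.1 -0.9] w 84.9 g 0.0 q6 -1.07
-0.1892 0 [533. 280.] [ 0.34  0.35  1.56 -0.    1.23  0.53]
-0.1892 0.7 [479. 343.] [ 0.47  0.32  1.59 -0.    1.22  1.36]
-0.1892 1.36 [477. 421.] [ 0.59  0.42  1.47 -0.    1.26  2.14]
2.952392653589793 0 [533. 280.] [ 0.34  0.35  1.56 -0.    1.23 -2.61]
2.952392653589793 0.7 [479. 343.] [ 0.47  0.32  1.59 -0.    1.22 -1.78]
2.952392653589793 1.36 [477. 421.] [ 0.59  0.42  1.47 -0.    1.26 -1.  ]
```

View pics/z2.png

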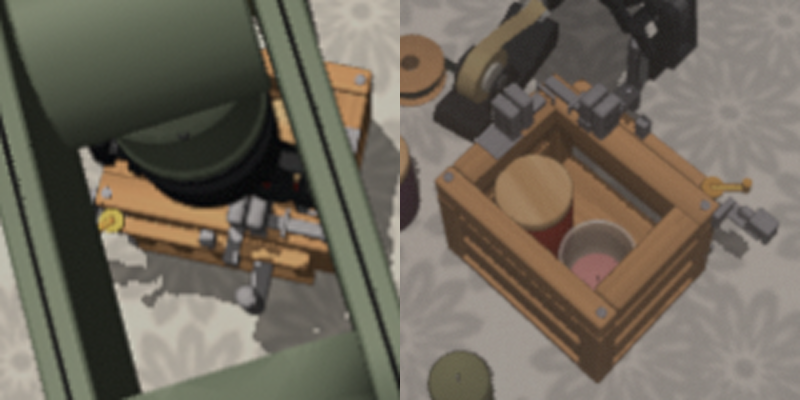

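Both catches show their lugs pushed together: the front pair at right crop (605,110) and the side pair at (515,105). Now I grip the post and swing the gate.

```bash
cat >> h.py <<'E'
HG=w(-79,75)
def gp(a): 
    c,s=np.cos(a),np.sin(a);return HG+RC@np.array([-38*c-115*s,38*s-115*c])
def gang(p):
    v=RC.T@(np.asarray(p)[:2]-HG);return (np.arctan2(-115,-38)-np.arctan2(v[1],v[0]))%(2*np.pi)
E
python3 - <<'E'
from h import *
ctrl.gripper_to(46,force=60)
ctrl.move_ptp(at(gp(0),260),rot(TH)); st('above')
hit=ctrl.move_l(at(gp(0),157),vel=90,threshold=12); st('down %s'%hit)
if not hit:
    ctrl.gripper_to(10,force=60); st('grip')
    for a in np.arange(.12,1.33,.12):
        ctrl.move_l(at(gp(a),157),rot(TH-a),vel=60)
        s=sensors.read_state(); st('a %.2f meas %.2f'%(a,gang(s['eef_pos'])))
        if np.linalg.norm(s['force'])>45 or s['grip_width']<13: print('STOP');break
E
```

```text
above t 12.4 pos [533.6 279.7 266.1] F [0.4 0.4 0.3] w 46.3 g 0.0 q6 0.53
down False t 13.7 pos [534.1 279.9 163.9] F [-0.1  0.1  0.3] w 45.9 g 0.0 q6 0.53
grip t 14.1 pos [533.7 279.8 163.8] F [-0.4  0.3  2.5] w 14.5 g 58.4 q6 0.53
a 0.12 meas 0.12 t 14.4 pos [521.8 287.5 163.8] F [-0.9 -1.7  4.7] w 14.5 g 58.6 q6 0.67
a 0.24 meas 0.24 t 14.8 pos [510.6 296.7 163.8] F [-1.  -0.5  5.3] w 14.7 g 58.7 q6 0.81
a 0.36 meas 0.36 t 15.2 pos [500.5 307.1 163.8] F [-1.  -0.9  6.6] w 14.5 g 58.7 q6 0.95
a 0.48 meas 0.48 t 15.6 pos [491.8 318.8 163.8] F [-1.  -2.5  5.6] w 14.3 g 58.7 q6 1.10
a 0.60 meas 0.60 t 16.0 pos [484.5 331.3 163.8] F [-2.7 -3.   6.6] w 14.7 g 58.8 q6 1.24
a 0.72 meas 0.71 t 16.4 pos [478.8 344.3 163.7] F [-1.1 -2.7  6.4] w 14.5 g 58.8 q6 1.39
a 0.84 meas 0.84 t 16.8 pos [474.5 359.  163.8] F [-1.2 -1.3  6.2] w 14.6 g 58.8 q6 1.53
a 0.96 meas 0.96 t 17.2 pos [472.1 373.  163.7] F [-2.6 -2.6  6.8] w 14.5 g 58.8 q6 1.67
a 1.08 meas 1.08 t 17.6 pos [471.4 387.6 163.8] F [-2.5 -1.9  7. ] w 14.4 g 58.9 q6 1.81
a 1.20 meas 1.20 t 18.0 pos [472.5 402.1 163.8] F [-2.9 -2.1  8.3] w 14.5 g 58.9 q6 1.95
a 1.32 meas 1.32 t 18.4 pos [475.2 416.4 163.8] F [-4.7 -1.8  7.4] w 14.7 g 58.9 q6 2.09
```

Run:
```python
from h import *
ctrl.move_l(at(gp(1.345),157),rot(TH-1.345),vel=30); ctrl.hold(.5)
s=sensors.read_state(); st('meas %.3f'%gang(s['eef_pos']))
snap('top','pics/t3.png',(125,150,200)); snap('side','pics/s3.png',(190,240,220))
cv2.imwrite('pics/z3.png',np.hstack([cv2.imread('pics/t3.png'),cv2.imread('pics/s3.png')]))
```

```text
meas 1.344 t 19.1 pos [476.  419.1 163.8] F [-4.1 -2.   8.1] w 14.1 g 58.9 q6 2.12
```

View pics/z3.png

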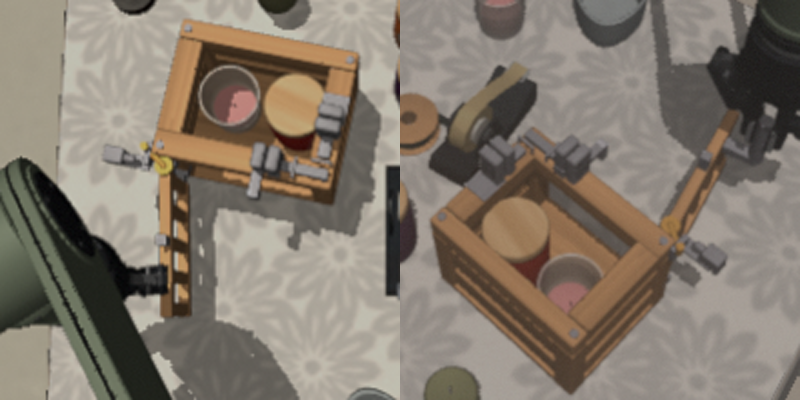

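The gate stands wide open in both views, with its panel at left crop (175,245) and the post held in the fingers at (155,280). Both catches are still squeezed and the neighbouring objects are undisturbed, so I hand in.

```bash
python3 -c "
from plant import ctrl
print(ctrl.finish_job())"
```

```text
the job is handed in; nothing more can be done
None
```

The job is handed in: I squeezed the side catch and then the front catch until both let go, then swung the gate to about 1.34 of 1.4 rad, where the gripper holds it at rest by the post at about 59 N.

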